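Set a note counter's feed gap by the click and start it

TASK

Set the banknote counter's feed gap: with a fingertip, flick the front edge of the thumbwheel from right to left (clockwise seen from above), click by click, until the raised index bar on the wheel's top points at the fixed arrowhead on the deck, and do not click past it. Only then press the large raised start key fully down with a fingertip and let it come back up. Use a light touch, grasp nothing, and leave the loose things on and around the counter where they are.

Things in the scene. Friction and masses are not known exactly. Their poses are not given: they have to be found in the camera images.
- counter: White desktop banknote counter, 260 deep, 270 wide, 186 mm high to its flat top deck (display housing on it to 212). Fixed. Origin: table level under its centre. Axes: x to its rear, y to its left (left and right as seen from its front, the robot's side), z up.
- wheel_axis (a point): Centre of the thumbwheel's top face, on its upright axis, level with the deck; axes as the counter's. Black disc 14 mm thick (z 0 to -14 mm): hub radius 19.5 mm, eight round lobes of radius 4 mm centred 23 mm from the axis, 45 degrees apart (27 mm to their tips). It lies flush in a slot of the deck; only its front edge projects, over the open hopper.
- wheel_front (a point): Foremost point of the wheel's edge at mid-thickness, 27 mm in front of its axis, 7 mm below the deck; fixed, axes as the counter's. The head's upright front face is 14 mm behind it. At every click one lobe tip rests here; the hollows beside it lie 22.5 degrees to right and left. A fingertip has room down to 30 mm under the deck in front of it.
- wheel (a joint): Wheel angle in rad, growing clockwise from above (front edge moves right to left, +y). One click is 0.7854 (one lobe on, 18 mm along the edge). A detent pulls it to the nearest whole click; it takes about 2 to 3 N at the edge to overcome. Starts at 0, 1, 2 or 3 clicks; the index bar meets the arrowhead at 5 clicks, 3.927. Range 0 to 7 clicks, turns both ways.
- index_bar (a point): Outer end of the raised light-metal index bar on the wheel's top (17 mm long, 4.5 mm wide, lying radially out to one lobe), 25 mm from the axis; turns with the wheel. At the wanted setting it lies straight behind the axis, next to the arrowhead.
- arrowhead (a point): Tip of the fixed pointer: a raised dark arrowhead, 20 mm long, on the deck straight behind the wheel, 31 mm from its axis, pointing forward at it. Axes as the counter's.
- key_top (a point): Centre of the top face of the start key: a square white key 26 x 26 mm in a dark bezel, 6 mm above the deck, right of the wheel (19 mm behind and 95 mm right of the wheel's axis). Moves straight down; axes as the counter's. The keys farther right are flat and do not move. The display housing, 26 mm high, begins 27 mm behind its rear edge.
- start_key (a joint): Travel of the start key in m: 0 up, 0.004 fully down. Springs back; 1.5 N starts it, 4 N holds it down.
- brick: Banded block of notes 145 x 66 x 65 mm on the table at the counter's left; origin at the centre of its underside. Leave alone.
- packet_a: Single strapped packet of notes 145 x 66 x 13 mm lying on top of the brick; origin under its centre. Leave alone.
- packet_b: Single strapped packet of notes 145 x 66 x 13 mm on the table at the counter's right; origin under its centre. Leave alone.
- calculator: Pocket calculator 145 x 90 x 17 mm on the table at the counter's right; origin under its centre. Leave alone.
- stamp: Self-inking hand stamp 46 x 32 x 72 mm standing on the table at the counter's left, near its front; origin under its centre. Leave alone.
- tin: Round fingertip-moistener tin, 42 mm across, 17 mm high, loose on the deck behind and left of the wheel; origin under its centre. Leave alone.
- thimble: Rubber finger thimble, 21 mm across, 28 mm high, loose at the rear middle of the deck; origin under its centre. Leave alone.

How it is judged:
On the way, in this order (a step that is already met when the one before it is completed fails the run):
1. the wheel rests at the wanted click, index bar at the pointer (value of joint wheel between 3.727 and 4.127 rad), for 0.3 s.
2. the start key is pressed down (value of joint start_key above 0.003 m), for 0.05 s.
At the end, for the whole second after the job is handed in: The thumbwheel rests at 5 clicks (3.927 +- 0.2 rad), the index bar at the arrowhead; the start key, pressed after that at least 3 of its 4 mm, is up again (less than 1 mm down) (all of step 1 and value of joint start_key below 0.001 m); the robot touches nothing.
It fails at once if the wheel was clicked past the pointer (value of joint wheel above 4.42 rad).
It fails at once if the start key was pressed before the wheel was set (value of joint start_key above 0.002 m and value of joint wheel below 3.65 rad).
It fails at once if the wheel or the start key was forced (over 35 N) (contact force between the fingers and wheel above 35 N or contact force between the fingers and start_key above 35 N).
It fails at once if a loose thing was lifted, carried or pushed away (30 mm) (distance of any of brick, packet_a, packet_b, calculator, stamp, tin, thimble from where it was at the start of the episode above 0.03 m).
It also fails if it takes over 69 s, if anything falls off the work surface, if the arm or the gripper's body presses on something with over 40 N, if the wrist force passes 120 N, or if a joint passes its speed limit or range.

ROBOT

A 6-joint arm with a two-finger parallel gripper is mounted at the origin on the work surface. World frame = base frame: x ahead of the robot, y to its left, z up, the work surface at z = 0. Lengths are in m, angles in rad, forces in N, time in s.
With the tool pointing down it reaches from about 0.325 to 1 m from the base axis. Payload 5.1 kg.
Tool frame: the origin (TCP) lies midway between the tips of the shut fingers; the grasp point (between the pads) lies 19 mm behind it; x points along the fingers, y is the direction in which the jaws open and shut, and the axes are right-handed (so a half turn about x gives the same grasp; the last joint's range is limited). The gripper opens to 85 mm and grips with 20 to 120 N. Pads are 22 mm wide; open, the fingers measure 114 mm over their backs; the gripper's body (76 mm by 85 mm) begins 54 mm behind the grasp point. The pads swing forward as they close: fully open they stand 13 mm farther back than shut.
Start: joints at [-1.306, 0.124, 1.65, -0, 1.367, -0.083], TCP at [0.222, -0.611, 0.231] pointing down, gripper open.
Joint ranges: [-2.61, 2.61], [-1.02, 2.33], [0.03, 2.71], [-1.35, 4.49], [0.32, 2.68], [-2.91, 2.91]. Speed limits (rad/s): [2.57, 2.57, 3.14, 3.14, 3.14, 3.14].

INTERFACE

Orientations are given as a unit quaternion [x, y, z, w].
In Python, from bench import bot gives the robot as it stands. The module is installed in compiled form; this text tells all that it offers.
- The arm moves only by the tool drive_tool, never from a script. Its argument "commands" is a list of rows, each an object of numbers: "x", "y", "z": the shift along the tool's x, y, z in mm; "ax", "ay", "az": the turn, a rotation vector about the tool's x, y, z in degrees; "claw": the finger opening in mm, from 0 to 85.4. A call has exactly 8 rows; each row is the pose to reach, as a shift and turn from the pose commanded when the call began, along the tool's axes at that moment; what a row does not reach only later rows make up. A row lasts 1/8 s, in which the tool goes at most 62.5 mm and 10.7 degrees, less where a joint would pass 70% of its speed; a pose out of reach is approached as far as the arm can. A call with a gripper value outside its range is refused whole. The fingers move at their own pace and stop on an object; the grip force is fixed at half the most. Time passes only in rows, so rows that repeat a pose let the fingers close, or fill a call up. It gives the time, the measured TCP pose, the force and the opening at its end, in the units of the state.
- bot.sense(): the state, without advancing time (a new reading comes with each control period).
- bot.snapshot(name): name is "side" or "top" or "wrist"; returns a dict with "frame" (400x640x3 uint8, blue, green, red), "vfov" (degrees; the focal length in pixels is half the picture's height over the tangent of half this angle, whatever the lens; pixels are square), "cx", "cy" (the principal point, pixels), "R" (3x3) and "t" (3): a world point X has camera coordinates R X + t. Camera axes: x right, y down, z forward; pixel columns grow to the right and rows downward; lengths in m; the calibration is good to about 2 mm. A picture is of the moment at which its call begins. There is no depth.
- bot.close_job(): hands the job in, once; it reports no verdict.
Trained networks look in a picture, given as the dict that the camera call returned (one of the last four; its "shot" number tells which), for a name from the list of things; names that differ only in an ending like _2 or _b are one class to them, and where a whole thing is asked for, a point or a joint stands for the part that bears it (a point fixed in the world has none). Each returns a list of dicts, best first, with "score" (0 to 1); they miss things now and then, are a little off and sometimes report something else, mostly with a low value. They report only what shows in the picture. A call takes as long as a camera call.
- bot.boxes_of(target, picture): "position" ([column, row] as shares, 0 to 1, of the picture: columns of its width, rows of its height, amid what is visible of it).
- bot.outline_of(target, picture): "region" (400x640 bool, what is visible of it) and "position" ([column, row] as shares, 0 to 1, of the picture: columns of its width, rows of its height, amid what is visible of it).
- bot.place_of(target, picture): "position" ([column, row] as shares, 0 to 1, of the picture: columns of its width, rows of its height: a listed point, or the origin of a listed thing).
The state is a dict: "t": time; "joints": joint angles; "qd": joint speeds; "effort": joint torques, N m; "eef_pos": TCP position; "tcp_rot": TCP orientation; "ft_force": force on the tool from outside, world axes, zero at the start; "moment": the same for the moment, N m; "width": finger opening in m.
Only numpy, scipy, OpenCV 4.12 (cv2) and the standard library are available. Lean on these libraries where they do the work, as an engineer would, in place of code of your own. Each camera call takes 0.05 s, during which the arm holds its last target.

## Working session

There is one attempt and no reset: what is moved stays moved. The work goes in short steps, Python scripts to look and compute and a tool call to move; the robot and the scene stay as the last step left them, time stands still between calls to the robot, and variables do not carry over. Pictures are saved under pics/ and viewed, and the job is handed in when it is done.

Besides the shell and the picture viewer there is one more tool, called after ">>>" in YAML: its name, and indented under it one key for each argument. drive_tool: Moves the arm, as the interface text tells. Its arguments: {"type":"object","properties":{"commands":{"type":"array"}},"required":["commands"]}

```bash
mkdir -p pics; cat > h.py <<'E'
import numpy as np, cv2
from bench import bot
def K(p):
    f=200/np.tan(np.radians(p['vfov'])/2); return f
def ray(p,uv):
    f=K(p); d=np.array([(uv[0]-p['cx'])/f,(uv[1]-p['cy'])/f,1.]); R=np.array(p['R']);t=np.array(p['t'])
    return -R.T@t, R.T@d
def onz(p,uv,z):
    c,d=ray(p,uv); return c+d*(z-c[2])/d[2]
def proj(p,X):
    c=np.array(p['R'])@np.array(X)+np.array(p['t']); f=K(p); return np.array([f*c[0]/c[2]+p['cx'],f*c[1]/c[2]+p['cy']])
def px(pos): return np.array([pos[0]*640,pos[1]*400])
def tri(l):
    A=np.zeros((3,3));b=np.zeros(3)
    for p,uv in l:
        c,d=ray(p,uv);d=d/np.linalg.norm(d);M=np.eye(3)-np.outer(d,d);A+=M;b+=M@c
    X=np.linalg.solve(A,b); return X,[np.round(proj(p,X)-uv,1) for p,uv in l]
E
python3 - <<'E'
from h import *
s=bot.sense();print({k:np.round(v,3) for k,v in s.items()})
P={}
for n in ['side','top','wrist']:
    P[n]=bot.snapshot(n);cv2.imwrite(f'pics/{n}0.png',P[n]['frame']);p=P[n]
    print(n,p['vfov'],np.round(-np.array(p['R']).T@p['t'],3),np.round(np.array(p['R'])[2],2))
for k in ['counter','wheel_axis','wheel_front','index_bar','arrowhead','key_top','tin','thimble']:
    l=[]
    for n in P:
        r=bot.place_of(k,P[n])
        print(k,n,[(np.round(px(q['position']),1),round(q['score'],2)) for q in r[:2]])
        if r and r[0]['score']>.4:l.append((P[n],px(r[0]['position'])))
    if len(l)>1:print('  ',[np.round(a,4) for a in tri(l)[:1]],tri(l)[1])
E
```

```text
{'t': np.float64(0.0), 'joints': array([-1.306,  0.125,  1.652,  0.   ,  1.367, -0.083]), 'qd': array([-0.   , -0.   ,  0.002, -0.   , -0.   ,  0.001]), 'effort': array([ 1.0000e-03, -4.2362e+01, -3.6545e+01, -0.0000e+00,  7.0000e-03,
       -0.0000e+00]), 'eef_pos': array([ 0.221, -0.61 ,  0.23 ]), 'tcp_rot': array([-0.696, -0.123,  0.697, -0.122]), 'ft_force': array([ 0.195,  0.159, -0.296]), 'moment': array([-0.036, -0.032, -0.029]), 'width': np.float64(0.085)}
side 48.808535870330175 [0.411 0.844 0.623] [ 0.14 -0.85 -0.5 ]
top 56.24035683131962 [0.396 0.011 1.078] [ 0.15  0.   -0.99]
wrist 64.77366065719902 [ 0.29  -0.585  0.374] [-0.27 -0.1  -0.96]
counter side [(array([323.2, 250.5]), 0.67)]
counter top [(array([315.1, 208.7]), 0.95), (array([238.1, 208.7]), 0.56)]
counter wrist []
   [array([0.5324, 0.0163, 0.0045])] [array([-1.1, -0.2]), array([0. , 0.9])]
wheel_axis side [(array([310.5, 192.7]), 0.7)]
wheel_axis top [(array([288.8, 194.1]), 0.9)]
wheel_axis wrist []
   [array([0.5479, 0.0793, 0.1909])] [array([1.2, 0.3]), array([-0.1, -1.1])]
wheel_front side [(array([323.6,
[... 305 characters left out ...]
1796])] [array([0.6, 0.1]), array([-0. , -0.5])]
arrowhead side [(array([295.8, 198.8]), 0.83)]
arrowhead top [(array([285.2, 178.6]), 0.95)]
arrowhead wrist []
   [array([0.582 , 0.0894, 0.1799])] [array([-1.6, -0.4]), array([0.1, 1.4])]
key_top side [(array([297.5, 169.7]), 0.6)]
key_top top []
key_top wrist []
tin side [(array([277.7, 210.8]), 0.58)]
tin top [(array([262.7, 171.7]), 0.74)]
tin wrist []
   [array([0.6017, 0.1451, 0.1814])] [array([0.1, 0. ]), array([-0. , -0.1])]
thimble side [(array([270.8, 184.4]), 0.59), (array([322. , 198.8]), 0.18)]
thimble top [(array([297.8, 161.7]), 0.5)]
thimble wrist []
   [array([0.6321, 0.0602, 0.1894])] [array([2.8, 0.7]), array([-0.3, -2.5])]
```

```bash
python3 - <<'E'
import cv2
for n,(a,b,c,d) in {'top':(140,260,220,380),'side':(120,290,220,430)}.items():
    f=cv2.imread(f'pics/{n}0.png'); g=f[a:b,c:d]; k=min(800/g.shape[1],600/g.shape[0]); cv2.imwrite(f'pics/{n}0c.png',cv2.resize(g,None,fx=k,fy=k,interpolation=cv2.INTER_CUBIC))
E
```

```text
(no output)
```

View pics/top0.png

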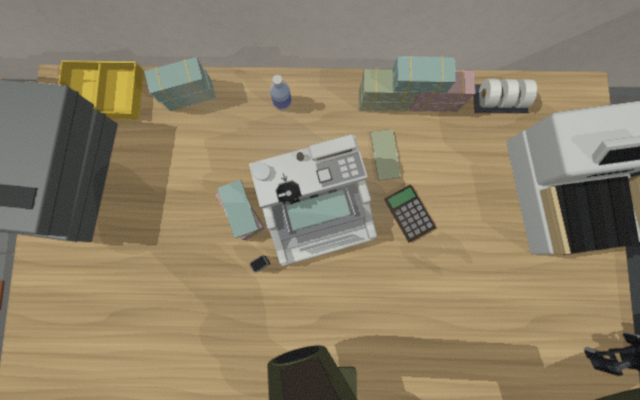

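```bash
sleep 1
```

```text
(no output)
```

View pics/top0c.png

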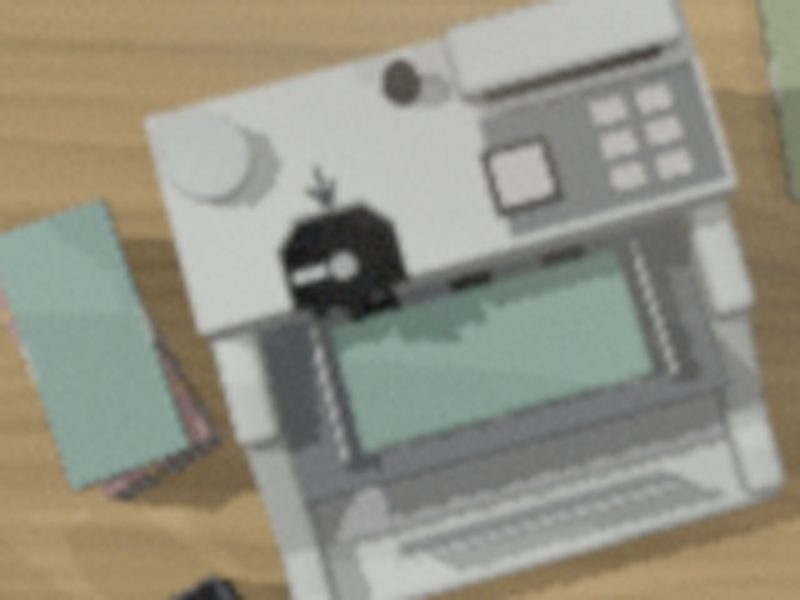

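View pics/side0c.png

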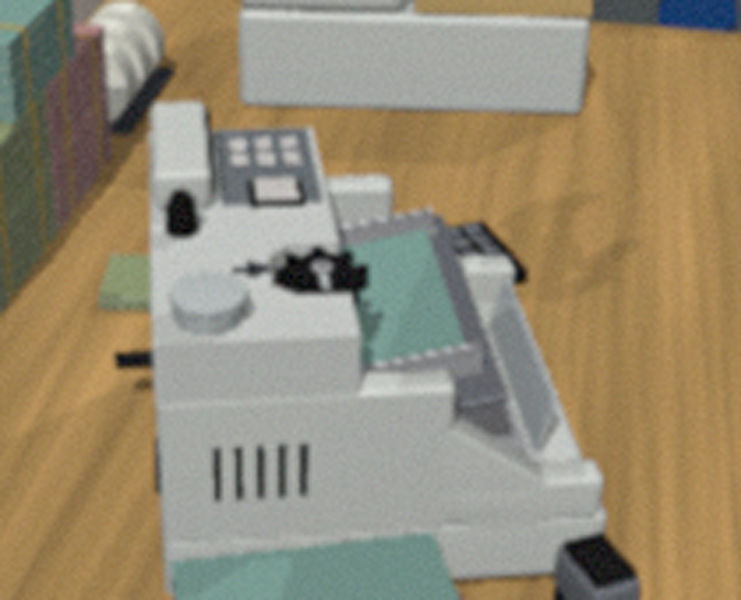

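The top view shows the index bar pointing to the counter's left and the arrowhead behind the wheel. So the wheel is at 3 clicks with 2 to go. Next I work out the counter pose and the move.

```bash
cat >> h.py <<'E'
from scipy.spatial.transform import Rotation as Ro
def plan(target,Rt=None):
    s=bot.sense();R=Ro.from_quat(s['tcp_rot']);
    print('t',round(s['t'],2),'pos',np.round(s['eef_pos'],4),'F',np.round(s['ft_force'],2),'w',round(s['width'],4))
    print('shift mm',np.round(R.inv().apply(np.array(target)-s['eef_pos'])*1000,1))
    if Rt is not None: print('turn deg',np.round((R.inv()*Rt).as_rotvec(degrees=True),1))
def down(yaw): # tool x down, tool y at yaw in world
    x=np.array([0,0,-1.]);y=np.array([np.cos(yaw),np.sin(yaw),0]);z=np.cross(x,y);return Ro.from_matrix(np.c_[x,y,z])
E
python3 - <<'E'
from h import *
p=bot.snapshot('top')
W=onz(p,(288.6,192.8),.186);A=onz(p,(285.2,180.9),.186)
k=onz(p,(324.4,175.4),.192)
print(W,A,k)
d=k-W; # counter coords (19,-95)
yaw=np.arctan2(d[1],d[0])-np.arctan2(-95,19);print('yaw key',np.degrees(yaw),np.linalg.norm(d[:2]),np.hypot(19,95))
d=A-W;print('yaw arrow',np.degrees(np.arctan2(d[1],d[0])))
R=Ro.from_quat(bot.sense()['tcp_rot']).as_matrix();print(np.round(R,3))
plan([0.46,0.04,0.36],down(np.radians(14-90)))
plan([0.46,0.04,0.36],down(np.radians(14)))
E
```

```text
[0.54921657 0.08002417 0.186     ] [0.57840891 0.08901295 0.186     ] [ 0.59206395 -0.00590273  0.192     ]
yaw key 15.193167093609322 0.09601733938980872 96.88137075826292
yaw arrow 17.114431894484273
[[ 0.     0.341 -0.94 ]
 [ 0.    -0.94  -0.341]
 [-1.     0.    -0.   ]]
t 1.4 pos [ 0.2215 -0.6111  0.2313] F [-0.14  1.04  0.03] w 0.0859
shift mm [-128.7 -530.8 -446.1]
turn deg [ 5.9 -0.  -0. ]
t 1.4 pos [ 0.2215 -0.6111  0.2313] F [-0.14  1.04  0.03] w 0.0859
shift mm [-128.7 -530.8 -446.1]
turn deg [-84.1  -0.   -0. ]
```

View pics/wrist0.png

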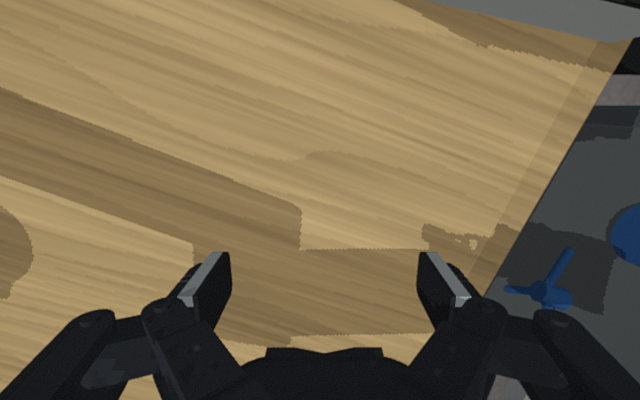

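The wrist view shows the open fingers at about (205,280) and (440,280), each with a thin tip. I'll fly shut to a spot above the hopper front.

>>> drive_tool:
  commands:
    - {"x": -30,"y": -35,"z": -30,"claw": 0}
    - {"x": -60,"y": -85,"z": -70,"claw": 0}
    - {"x": -90,"y": -130,"z": -110,"claw": 0}
    - {"x": -110,"y": -175,"z": -148,"claw": 0}
    - {"x": -129,"y": -220,"z": -186,"claw": 0}
    - {"x": -129,"y": -265,"z": -224,"claw": 0}
    - {"x": -129,"y": -310,"z": -262,"claw": 0}
    - {"x": -129,"y": -355,"z": -300,"claw": 0}

```text
schema error: expected keys x, y, z, ax, ay, az, claw
```

>>> drive_tool:
  commands:
    - {"x": 0,"y": -45,"z": -38,"ax": 2,"claw": 0}
    - {"x": 0,"y": -90,"z": -75,"ax": 4,"claw": 0}
    - {"x": 0,"y": -130,"z": -110,"ax": 5,"claw": 0}
    - {"x": 0,"y": -160,"z": -135,"ax": 5,"claw": 0}
    - {"x": 0,"y": -176,"z": -146,"ax": 5,"claw": 0}
    - {"x": 0,"y": -176,"z": -146,"ax": 5,"claw": 0}
    - {"x": 0,"y": -176,"z": -146,"ax": 5,"claw": 0}
    - {"x": 0,"y": -176,"z": -146,"ax": 5,"claw": 0}

```text
schema error: expected keys x, y, z, ax, ay, az, claw
```

```bash
python3 - <<'E'
from h import *
p=bot.snapshot('wrist');cv2.imwrite('pics/wrist1.png',p['frame'])
q=bot.snapshot('top');cv2.imwrite('pics/top1.png',q['frame'])
plan([0.46,0.04,0.36])
for k in ['wheel_axis','wheel_front','index_bar','arrowhead','key_top']:
  for c,n in ((p,'w'),(q,'t')):
    z={'wheel_front':.179,'key_top':.192}.get(k,.186)
    print(k,n,[(np.round(px(r['position']),1),round(r['score'],2),np.round(onz(c,px(r['position']),z),4)) for r in bot.place_of(k,c)[:1]])
s=bot.sense();print(s['tcp_rot'],s['joints']);print(proj(p,s['eef_pos']))
E
```

```text
t 1.5 pos [ 0.2215 -0.6111  0.2313] F [0.86 0.28 0.03] w 0.0851
shift mm [-128.7 -530.8 -446.1]
wheel_axis w []
wheel_axis t [(array([288. , 192.3]), 0.9, array([0.5504, 0.0815, 0.186 ]))]
wheel_front w []
wheel_front t [(array([290.1, 204.1]), 0.61, array([0.5227, 0.0762, 0.179 ]))]
index_bar w []
index_bar t [(array([277.5, 195.8]), 0.66, array([0.5415, 0.1066, 0.186 ]))]
arrowhead w []
arrowhead t [(array([287. , 178.9]), 0.94, array([0.5834, 0.0848, 0.186 ]))]
key_top w []
key_top t [(array([322.4, 172.9]), 0.5, array([ 0.5981, -0.0009,  0.192 ]))]
[ 0.69644479  0.12236131 -0.69643943  0.12232942] [-1.30558627e+00  1.23804825e-01  1.65030395e+00  1.19155643e-05
  1.36752808e+00 -8.25875612e-02]
[325.05880146 255.77917082]
```

View pics/wrist1.png

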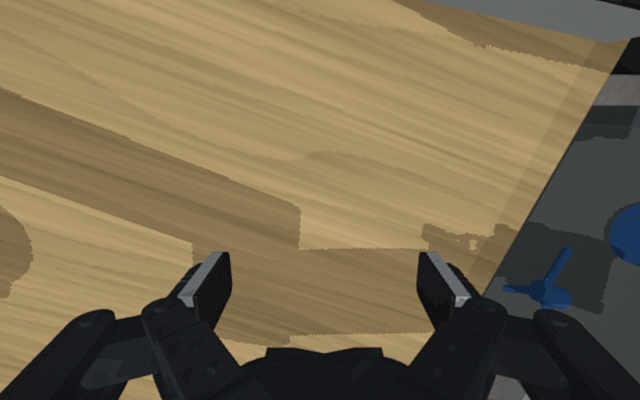

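The moves were refused because every row needs all seven keys, so the arm hasn't moved. I'll resend them.

>>> drive_tool:
  commands:
    - {"x": -30,"y": -35,"z": -30,"ax": 0,"ay": 0,"az": 0,"claw": 0}
    - {"x": -60,"y": -85,"z": -70,"ax": 0,"ay": 0,"az": 0,"claw": 0}
    - {"x": -90,"y": -130,"z": -110,"ax": 0,"ay": 0,"az": 0,"claw": 0}
    - {"x": -110,"y": -175,"z": -148,"ax": 0,"ay": 0,"az": 0,"claw": 0}
    - {"x": -129,"y": -220,"z": -186,"ax": 0,"ay": 0,"az": 0,"claw": 0}
    - {"x": -129,"y": -265,"z": -224,"ax": 0,"ay": 0,"az": 0,"claw": 0}
    - {"x": -129,"y": -310,"z": -262,"ax": 0,"ay": 0,"az": 0,"claw": 0}
    - {"x": -129,"y": -355,"z": -300,"ax": 0,"ay": 0,"az": 0,"claw": 0}

```text
t: 3.0
eef_pos: [0.3826, -0.1738, 0.3608]
tcp_rot: [0.697, 0.122, -0.696, 0.122]
ft_force: [0.7, 0.5, -0.7]
width: 0.0
```

>>> drive_tool:
  commands:
    - {"x": 0,"y": -45,"z": -38,"ax": 2,"ay": 0,"az": 0,"claw": 0}
    - {"x": 0,"y": -90,"z": -75,"ax": 4,"ay": 0,"az": 0,"claw": 0}
    - {"x": 0,"y": -130,"z": -110,"ax": 5,"ay": 0,"az": 0,"claw": 0}
    - {"x": 0,"y": -160,"z": -135,"ax": 5,"ay": 0,"az": 0,"claw": 0}
    - {"x": 0,"y": -176,"z": -146,"ax": 5,"ay": 0,"az": 0,"claw": 0}
    - {"x": 0,"y": -176,"z": -146,"ax": 5,"ay": 0,"az": 0,"claw": 0}
    - {"x": 0,"y": -176,"z": -146,"ax": 5,"ay": 0,"az": 0,"claw": 0}
    - {"x": 0,"y": -176,"z": -146,"ax": 5,"ay": 0,"az": 0,"claw": 0}

```text
t: 4.0
eef_pos: [0.4595, 0.0387, 0.3604]
tcp_rot: [0.701, 0.091, -0.701, 0.091]
ft_force: [-0.1, 0.2, -0.1]
width: -0.0002
```

```bash
python3 - <<'E'
from h import *
p=bot.snapshot('wrist');cv2.imwrite('pics/wrist2.png',p['frame'])
plan([0.46,0.04,0.36])
for k in ['wheel_axis','wheel_front','index_bar','arrowhead','key_top']:
  for c,n in ((p,'w'),):
    z={'wheel_front':.179,'key_top':.192}.get(k,.186)
    print(k,n,[(np.round(px(r['position']),1),round(r['score'],2),np.round(onz(c,px(r['position']),z),4)) for r in bot.place_of(k,c)[:1]])
s=bot.sense();print(s['tcp_rot'],s['joints']);print(proj(p,s['eef_pos']))
E
```

```text
t 4.05 pos [0.4595 0.0387 0.3604] F [ 1.07 -0.15  0.62] w 0.0
shift mm [ 0.4 -1.1 -0.8]
wheel_axis w [(array([307.9,  75.7]), 0.84, array([0.5509, 0.0792, 0.186 ]))]
wheel_front w [(array([312.5, 110. ]), 0.98, array([0.5217, 0.0675, 0.179 ]))]
index_bar w [(array([281.2,  77.7]), 0.56, array([0.5427, 0.1031, 0.186 ]))]
arrowhead w [(array([305.7,  41.4]), 0.72, array([0.5789, 0.0882, 0.186 ]))]
key_top w [(array([410.7,  53.5]), 0.56, array([ 0.5927, -0.0069,  0.192 ]))]
[ 0.70116736  0.09160318 -0.70112437  0.09163954] [-3.13403410e-02 -3.52902950e-01  1.87396457e+00 -4.10325097e-05
  1.62046276e+00  1.27957895e+00]
[324.20365429 255.24501051]
```

View pics/wrist2.png

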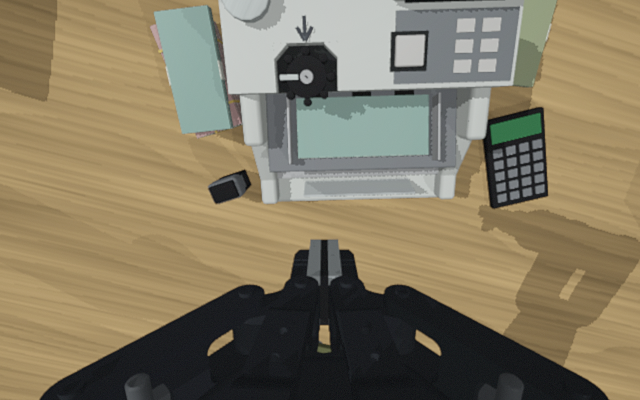

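```bash
python3 - <<'E'
from h import *
f=cv2.imread('pics/wrist2.png');cv2.imwrite('pics/w2c.png',cv2.resize(f[225:345,240:400],None,fx=5,fy=5,interpolation=cv2.INTER_CUBIC))
cv2.imwrite('pics/w2d.png',cv2.resize(f[0:120,220:440],None,fx=3.6,fy=3.6,interpolation=cv2.INTER_CUBIC))
E
```

```text
(no output)
```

View pics/w2c.png

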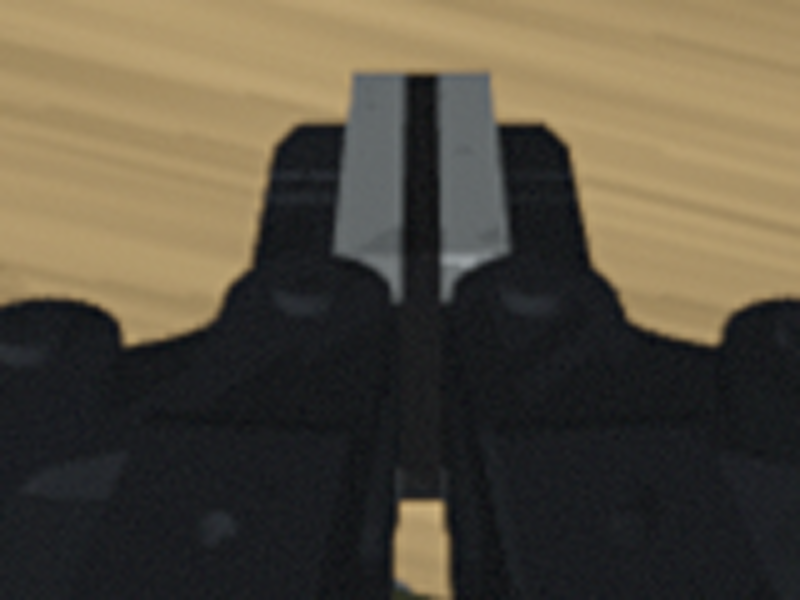

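View pics/w2d.png

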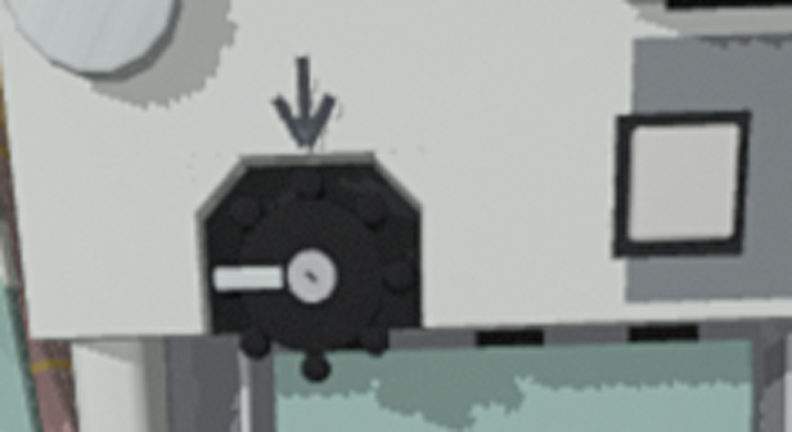

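```bash
python3 - <<'E'
from h import *
p=bot.snapshot('wrist');s=bot.sense();R=Ro.from_quat(s['tcp_rot']);T=np.array(s['eef_pos'])
pr=lambda v:np.round((proj(p,T+R.apply(np.array(v)/1000))-[240,225])*5)
for v in [(0,0,0),(0,0,-11),(0,0,11),(0,7,-11),(0,-7,-11),(0,14,0),(0,14,-11),(-20,7,-11),(-10,14,-11),(-10,14.5,0),(-19,0,-11)]: print(v,pr(v))
for k,uv,z in [('axis',(311,275),.187),('arrow',(308,148),.187),('key',(683,182),.192),('front',(316,383),.179),('barend',(215,279),.187)]:
    u=np.array(uv)/3.6+[220,0];print(k,np.round(onz(p,u,z),4))
# corners of key
c=[onz(p,np.array(u)/3.6+[220,0],.192) for u in [(632,124),(740,124),(734,240),(628,240)]];print(np.round(c,4),np.mean(c,0))
E
```

```text
(0, 0, 0) [425. 153.]
(0, 0, -11) [425.  52.]
(0, 0, 11) [425. 251.]
(0, 7, -11) [496.  52.]
(0, -7, -11) [354.  52.]
(0, 14, 0) [564. 153.]
(0, 14, -11) [567.  52.]
(-20, 7, -11) [507. 144.]
(-10, 14, -11) [577.  95.]
(-10, 14.5, 0) [579. 202.]
(-19, 0, -11) [426. 139.]
axis [0.5499 0.0809 0.187 ]
arrow [0.579  0.0889 0.187 ]
key [ 0.5949 -0.0046  0.192 ]
front [0.5238 0.0734 0.179 ]
barend [0.5425 0.1049 0.187 ]
[[ 0.6041  0.012   0.192 ]
 [ 0.611  -0.0139  0.192 ]
 [ 0.5854 -0.0216  0.192 ]
 [ 0.5785  0.0045  0.192 ]] [ 0.59477302 -0.00475404  0.192     ]
```

```bash
python3 - <<'E'
from h import *
p=bot.snapshot('side');s=bot.sense();T=np.array(s['eef_pos']);u=proj(p,T);print(u)
f=p['frame'];a,b=int(u[0]),int(u[1]);g=f[max(b-60,0):b+15,a-50:a+50];print(a,b)
g=cv2.convertScaleAbs(g,alpha=2.2,beta=10)
cv2.imwrite('pics/s3.png',cv2.resize(g,None,fx=8,fy=8,interpolation=cv2.INTER_CUBIC))
f=cv2.imread('pics/wrist2.png');g=cv2.convertScaleAbs(f[225:345,240:400],alpha=4,beta=0);cv2.imwrite('pics/w2e.png',cv2.resize(g,None,fx=5,fy=5,interpolation=cv2.INTER_CUBIC))
f=cv2.imread('pics/wrist0.png');g=cv2.convertScaleAbs(f[230:330,140:300],alpha=3,beta=0);cv2.imwrite('pics/w0e.png',cv2.resize(g,None,fx=5,fy=5,interpolation=cv2.INTER_CUBIC))
E
```

```text
[363.2137635  108.43276554]
363 108
```

View pics/s3.png

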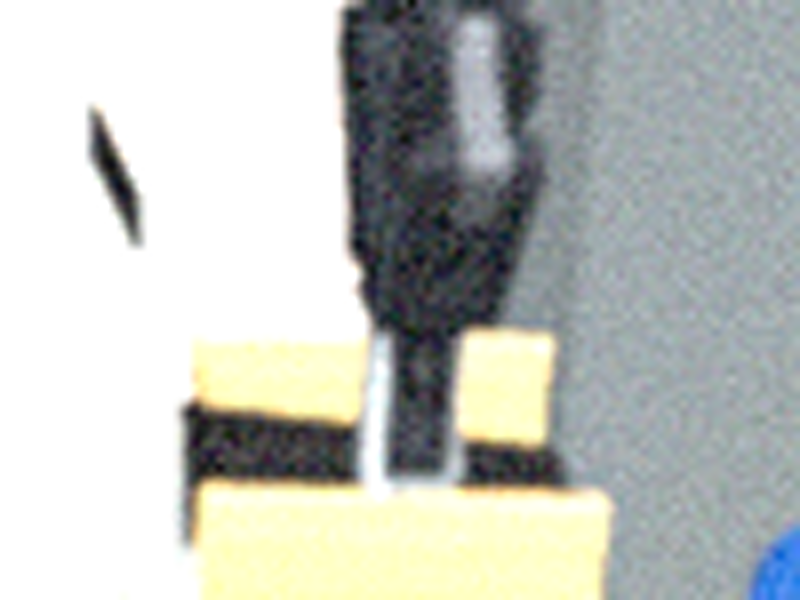

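View pics/w2e.png

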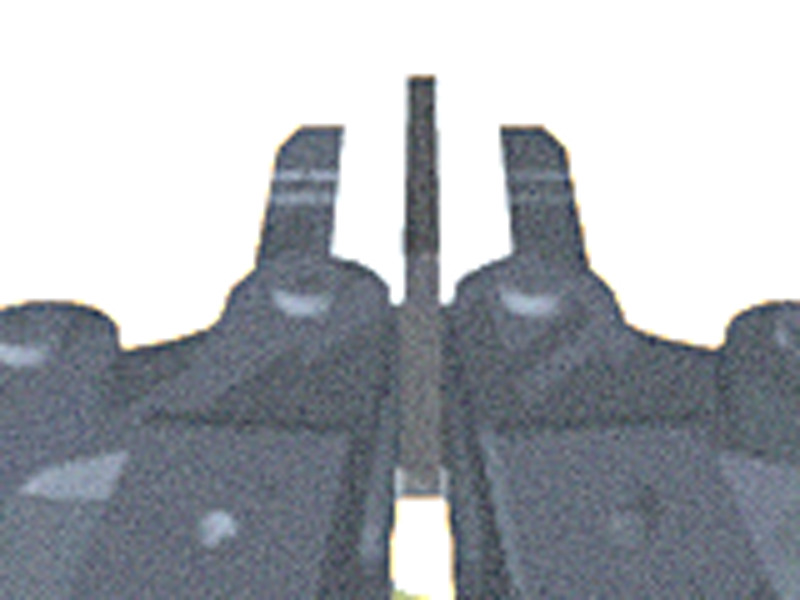

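View pics/w0e.png

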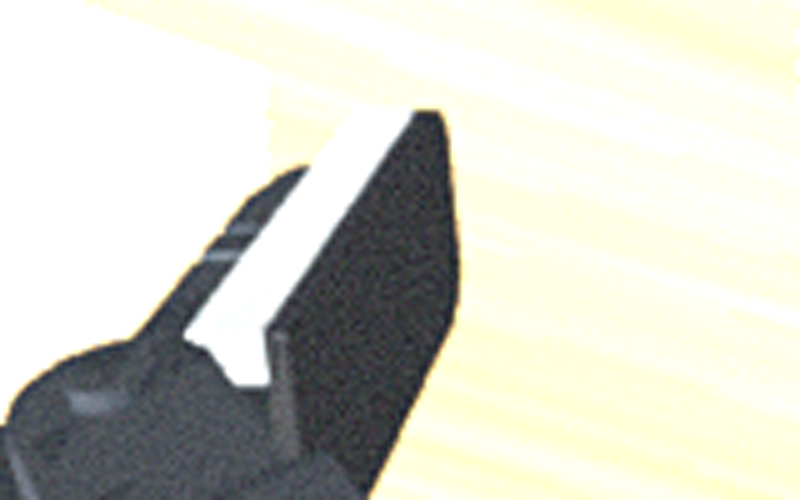

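```bash
cat >> h.py <<'E'
YAW=np.radians(15.5); AX=np.array([.550,.0805,.186])
def C(a,b,z):  # counter axes rel. wheel axis, mm -> world
    c,s=np.cos(YAW),np.sin(YAW); return AX+np.array([c*a-s*b,s*a+c*b,z])/1000
E
python3 - <<'E'
from h import *
p=bot.snapshot('side')
f=p['frame'].copy();x0,y0=270,160
g=cv2.resize(f[160:250,270:390],None,fx=6.6,fy=6.6,interpolation=cv2.INTER_CUBIC)
for i,(P,c) in enumerate([((-13,30,0),(0,0,255)),((-40,30,-30),(0,255,0)),((-40,45,-30),(255,0,0)),((-40,60,-30),(255,0,255)),((-13,60,0),(0,255,255)),((-22,0,-14),(0,128,255))]):
    u=(proj(p,C(*P))-[x0,y0])*6.6;cv2.circle(g,tuple(int(v) for v in u),4,c,2)
cv2.imwrite('pics/s4.png',g)
R=Ro.from_quat(bot.sense()['tcp_rot']);print(np.degrees(np.arctan2(*R.as_matrix()[[1,0],1])))
plan(C(-50,8,50)); plan(C(-50,8,-18))
E
```

```text
-75.08259498912983
t 4.45 pos [0.4596 0.0394 0.3603] F [-0.53 -0.78  0.03] w 0.0003
shift mm [124.3 -23.9 -47.8]
t 4.45 pos [0.4596 0.0394 0.3603] F [-0.53 -0.78  0.03] w 0.0003
shift mm [192.3 -23.9 -47.8]
```

View pics/s4.png

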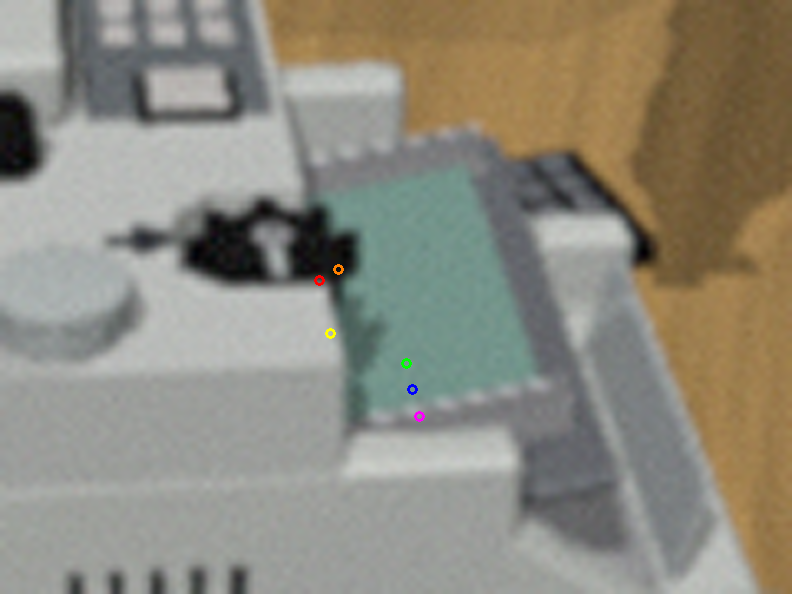

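>>> drive_tool:
  commands:
    - {"x": 30,"y": -8,"z": -16,"ax": 0.5,"ay": 0,"az": 0,"claw": 30}
    - {"x": 65,"y": -16,"z": -36,"ax": 0.5,"ay": 0,"az": 0,"claw": 30}
    - {"x": 100,"y": -24,"z": -50,"ax": 0.5,"ay": 0,"az": 0,"claw": 30}
    - {"x": 120,"y": -24,"z": -55,"ax": 0.5,"ay": 0,"az": 0,"claw": 30}
    - {"x": 140,"y": -24,"z": -55,"ax": 0.5,"ay": 0,"az": 0,"claw": 30}
    - {"x": 150,"y": -24,"z": -55,"ax": 0.5,"ay": 0,"az": 0,"claw": 30}
    - {"x": 150,"y": -24,"z": -55,"ax": 0.5,"ay": 0,"az": 0,"claw": 30}
    - {"x": 150,"y": -24,"z": -55,"ax": 0.5,"ay": 0,"az": 0,"claw": 30}

```text
t: 5.45
eef_pos: [0.5071, 0.0767, 0.2116]
tcp_rot: [0.702, 0.089, -0.701, 0.089]
ft_force: [0.3, -0.7, -0.2]
width: 0.0298
```

```bash
cat > look.py <<'E'
from h import *
import sys
p=bot.snapshot('wrist');cv2.imwrite(f'pics/{sys.argv[1]}.png',p['frame'])
s=bot.sense();R=Ro.from_quat(s['tcp_rot']).as_matrix()
d=(np.array(s['eef_pos'])-AX)*1000;c,sn=np.cos(YAW),np.sin(YAW)
print('t',round(s['t'],2),'TCP counter mm',np.round([c*d[0]+sn*d[1],-sn*d[0]+c*d[1],d[2]],1),'F',np.round(s['ft_force'],1),'w',round(s['width'],4),'yaw y',np.degrees(np.arctan2(R[1,1],R[0,1])), 'axis px',proj(p,AX))
E
python3 look.py w5
```

```text
t 5.5 TCP counter mm [-42.2   7.9  25.7] F [0.7 0.  0.8] w 0.0301 yaw y -75.58539816291565 axis px [338.00474059 162.87728339]
```

View pics/w5.png

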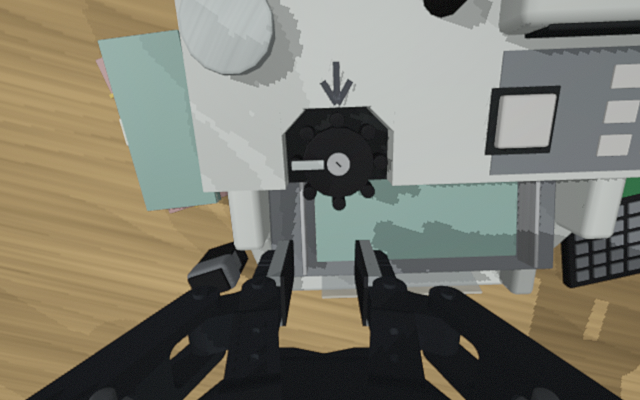

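The projected wheel axis falls on the hub at (338,163), and the fingers sit clear in front of the wheel. Next I lower the tool beside its front edge.

>>> drive_tool:
  commands:
    - {"x": 10,"y": 0,"z": 0,"ax": 0,"ay": 0,"az": 0,"claw": 30}
    - {"x": 20,"y": 0,"z": 0,"ax": 0,"ay": 0,"az": 0,"claw": 30}
    - {"x": 30,"y": 0,"z": 0,"ax": 0,"ay": 0,"az": 0,"claw": 30}
    - {"x": 36,"y": 0,"z": 0,"ax": 0,"ay": 0,"az": 0,"claw": 30}
    - {"x": 40,"y": 0,"z": 0,"ax": 0,"ay": 0,"az": 0,"claw": 30}
    - {"x": 43,"y": 0,"z": 0,"ax": 0,"ay": 0,"az": 0,"claw": 30}
    - {"x": 43,"y": 0,"z": 0,"ax": 0,"ay": 0,"az": 0,"claw": 30}
    - {"x": 43,"y": 0,"z": 0,"ax": 0,"ay": 0,"az": 0,"claw": 30}

```text
t: 6.5
eef_pos: [0.5068, 0.0769, 0.1677]
tcp_rot: [0.702, 0.089, -0.701, 0.089]
ft_force: [-0.2, -0.8, -0.0]
width: 0.03
```

```bash
python3 look.py w6
```

```text
t 6.55 TCP counter mm [-42.6   8.1 -18.3] F [ 0.7 -0.2  0.3] w 0.0302 yaw y -75.57335154805868 axis px [343.31973228 181.2165596 ]
```

View pics/w6.png

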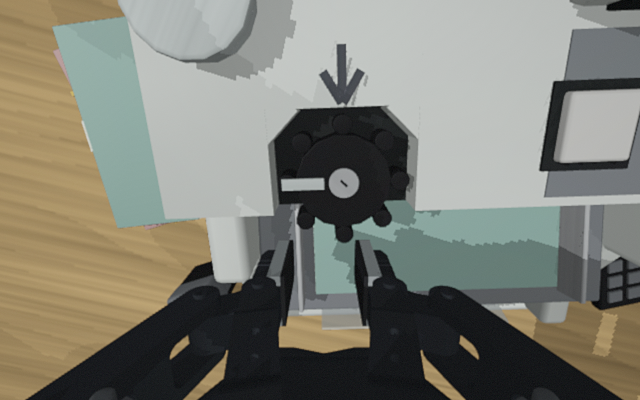

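>>> drive_tool:
  commands:
    - {"x": 0,"y": 0,"z": -4,"ax": 0,"ay": 0,"az": 0,"claw": 30}
    - {"x": 0,"y": 0,"z": -8,"ax": 0,"ay": 0,"az": 0,"claw": 30}
    - {"x": 0,"y": 0,"z": -9.5,"ax": 0,"ay": 0,"az": 0,"claw": 30}
    - {"x": 0,"y": 0,"z": -9.5,"ax": 0,"ay": 0,"az": 0,"claw": 30}
    - {"x": 0,"y": -2,"z": -9.5,"ax": 0,"ay": 0,"az": 0,"claw": 30}
    - {"x": 0,"y": -4,"z": -9.5,"ax": 0,"ay": 0,"az": 0,"claw": 30}
    - {"x": 0,"y": -6,"z": -9.5,"ax": 0,"ay": 0,"az": 0,"claw": 30}
    - {"x": 0,"y": -6,"z": -9.5,"ax": 0,"ay": 0,"az": 0,"claw": 30}

```text
t: 7.55
eef_pos: [0.514, 0.0849, 0.1673]
tcp_rot: [-0.701, -0.089, 0.702, -0.089]
ft_force: [-1.5, -2.5, 0.9]
width: 0.0299
```

```bash
python3 look.py w7
```

```text
t 7.6 TCP counter mm [-33.5  13.8 -18.8] F [-1.5 -3.7 -0.4] w 0.03 yaw y -75.57081984001819 axis px [357.38429734 202.67592431]
```

View pics/w7.png

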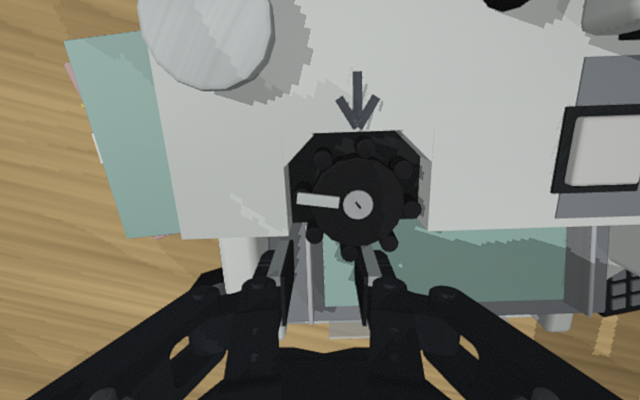

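The finger is on the front lobe at (348,252) with about 3–4 N, and the wheel has started to turn. I'll finish this click and back off.

>>> drive_tool:
  commands:
    - {"x": 0,"y": -2.5,"z": 0,"ax": 0,"ay": 0,"az": 0,"claw": 30}
    - {"x": 0,"y": -5,"z": 0,"ax": 0,"ay": 0,"az": 0,"claw": 30}
    - {"x": 0,"y": -7.5,"z": 0,"ax": 0,"ay": 0,"az": 0,"claw": 30}
    - {"x": 0,"y": -9.5,"z": 0,"ax": 0,"ay": 0,"az": 0,"claw": 30}
    - {"x": 0,"y": -9.5,"z": 0,"ax": 0,"ay": 0,"az": 0,"claw": 30}
    - {"x": 0,"y": -9.5,"z": 5,"ax": 0,"ay": 0,"az": 0,"claw": 30}
    - {"x": 0,"y": -9.5,"z": 10,"ax": 0,"ay": 0,"az": 0,"claw": 30}
    - {"x": 0,"y": -9.5,"z": 10,"ax": 0,"ay": 0,"az": 0,"claw": 30}

```text
t: 8.6
eef_pos: [0.5021, 0.0916, 0.1674]
tcp_rot: [0.702, 0.089, -0.701, 0.089]
ft_force: [1.0, 0.3, 0.8]
width: 0.0298
```

```bash
python3 look.py w8
```

```text
t 8.65 TCP counter mm [-43.   23.4 -18.5] F [-0.9 -0.6  0.3] w 0.0301 yaw y -75.58900822545833 axis px [381.22799575 179.21206078]
```

View pics/w8.png

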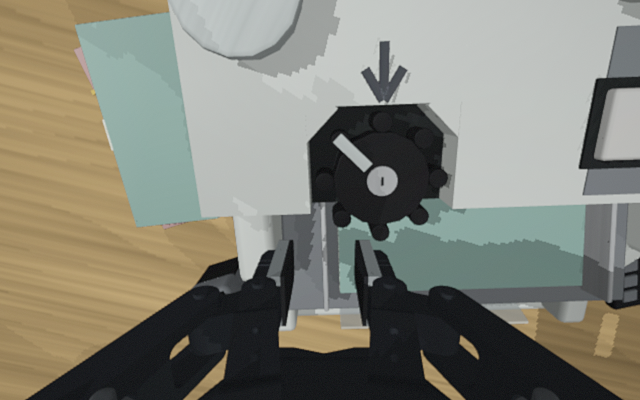

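The bar now points at the rear-left diagonal, from the hub at (382,180) to (336,137), so the wheel is at 4 clicks. One more identical flick.

>>> drive_tool:
  commands:
    - {"x": 0,"y": 8,"z": 0,"ax": 0,"ay": 0,"az": 0,"claw": 30}
    - {"x": 0,"y": 15.5,"z": 0,"ax": 0,"ay": 0,"az": 0,"claw": 30}
    - {"x": 0,"y": 15.5,"z": 0,"ax": 0,"ay": 0,"az": 0,"claw": 30}
    - {"x": 0,"y": 15.5,"z": -5,"ax": 0,"ay": 0,"az": 0,"claw": 30}
    - {"x": 0,"y": 15.5,"z": -10,"ax": 0,"ay": 0,"az": 0,"claw": 30}
    - {"x": 0,"y": 15.5,"z": -10,"ax": 0,"ay": 0,"az": 0,"claw": 30}
    - {"x": 0,"y": 12.5,"z": -10,"ax": 0,"ay": 0,"az": 0,"claw": 30}
    - {"x": 0,"y": 9.5,"z": -10,"ax": 0,"ay": 0,"az": 0,"claw": 30}

```text
t: 9.65
eef_pos: [0.5141, 0.0848, 0.1673]
tcp_rot: [-0.701, -0.088, 0.702, -0.089]
ft_force: [0.7, -3.5, 0.3]
width: 0.0299
```

>>> drive_tool:
  commands:
    - {"x": 0,"y": -2.5,"z": 0,"ax": 0,"ay": 0,"az": 0,"claw": 30}
    - {"x": 0,"y": -5,"z": 0,"ax": 0,"ay": 0,"az": 0,"claw": 30}
    - {"x": 0,"y": -7.5,"z": 0,"ax": 0,"ay": 0,"az": 0,"claw": 30}
    - {"x": 0,"y": -9.5,"z": 0,"ax": 0,"ay": 0,"az": 0,"claw": 30}
    - {"x": 0,"y": -9.5,"z": 0,"ax": 0,"ay": 0,"az": 0,"claw": 30}
    - {"x": 0,"y": -9.5,"z": 5,"ax": 0,"ay": 0,"az": 0,"claw": 30}
    - {"x": 0,"y": -9.5,"z": 10,"ax": 0,"ay": 0,"az": 0,"claw": 30}
    - {"x": 0,"y": -9.5,"z": 10,"ax": 0,"ay": 0,"az": 0,"claw": 30}

```text
t: 10.65
eef_pos: [0.5021, 0.0916, 0.1674]
tcp_rot: [0.702, 0.089, -0.701, 0.089]
ft_force: [0.5, -0.4, -0.6]
width: 0.0298
```

```bash
python3 look.py w9
```

```text
t 10.7 TCP counter mm [-43.1  23.5 -18.6] F [ 0.  -0.2  1.1] w 0.0296 yaw y -75.58621458747847 axis px [381.25356697 179.19314811]
```

View pics/w9.png

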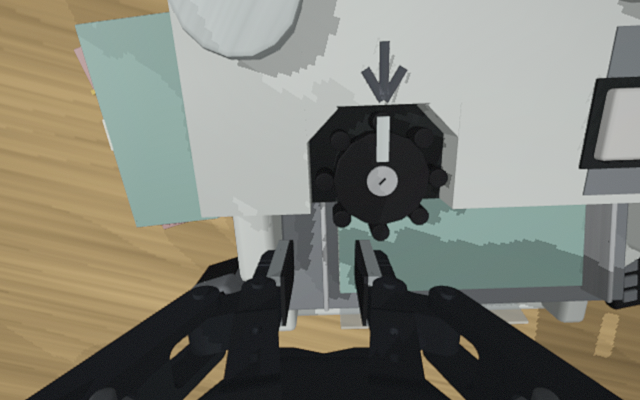

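The bar at (383,140) now points straight at the arrow tip (384,100), so the wheel is at 5 clicks. I'll raise the tool, shut the fingers and plan the key press. The tool will be tilted 25° so only the pads' rear edge touches.

>>> drive_tool:
  commands:
    - {"x": -12,"y": 0,"z": 2,"ax": 0,"ay": 0,"az": 0,"claw": 30}
    - {"x": -30,"y": 0,"z": 4,"ax": 0,"ay": 0,"az": 0,"claw": 30}
    - {"x": -50,"y": 4,"z": 0,"ax": 0,"ay": 0,"az": 0,"claw": 15}
    - {"x": -70,"y": 20,"z": -5,"ax": 0,"ay": 4,"az": 0,"claw": 0}
    - {"x": -80,"y": 45,"z": -10,"ax": 0,"ay": 10,"az": 0,"claw": 0}
    - {"x": -85,"y": 70,"z": -10,"ax": 0,"ay": 17,"az": 0,"claw": 0}
    - {"x": -85,"y": 95,"z": -10,"ax": 0,"ay": 22,"az": 0,"claw": 0}
    - {"x": -85,"y": 110,"z": -10,"ax": 0,"ay": 25,"az": 0,"claw": 0}

```text
t: 11.7
eef_pos: [0.5397, -0.0137, 0.2545]
tcp_rot: [0.838, 0.105, -0.531, 0.068]
ft_force: [1.2, -0.0, -0.1]
width: -0.0001
```

```bash
python3 look.py w10; cat > keyp.py <<'E'
from h import *
import sys
KEY=np.array(eval(sys.argv[1])); h=float(sys.argv[2])
Rt=down(YAW-np.pi/2)*Ro.from_euler('y',25,degrees=True)
tgt=KEY+[0,0,h/1000]-Rt.apply([0,0,-.011])
plan(tgt,Rt)
s=bot.sense();print('contact edge now',np.round(s['eef_pos']+Ro.from_quat(s['tcp_rot']).apply([0,0,-.011]),4))
E
python3 - <<'E'
from h import *
p=bot.snapshot('wrist');print('pred key',C(19,-95,6),proj(p,C(19,-95,6)))
r=bot.outline_of('key_top',p)
for q in r[:2]:
    u=px(q['position']);print(q['score'],u,onz(p,u,.192),q['region'].sum())
r=bot.place_of('key_top',p)
for q in r[:2]:
    u=px(q['position']);print(q['score'],u,onz(p,u,.192))
E
python3 keyp.py "[.5945,-.0053,.192]" 15
```

```text
t 11.75 TCP counter mm [-35.7 -89.   67.8] F [ 0.4 -0.8 -0.8] w -0.0003 yaw y -75.69605753149574 axis px [203.46312932 207.2204876 ]
pred key [ 0.59369662 -0.00596736  0.192     ] [331.33847442 176.49689948]
0.96 [332.672 175.   ] [ 0.5950065 -0.0066311  0.192    ] 1244
0.2 [291.52 183.68] [0.58149265 0.02047822 0.192     ] 71860
0.91 [330.496 177.6  ] [ 0.59275762 -0.00557685  0.192     ]
t 11.9 pos [ 0.5396 -0.0125  0.2537] F [-0.17 -0.96  0.74] w 0.0002
shift mm [ 65.6   6.8 -19. ]
turn deg [-1.  -0.  -0.5]
contact edge now [ 0.5493 -0.01    0.2584]
```

View pics/w10.png

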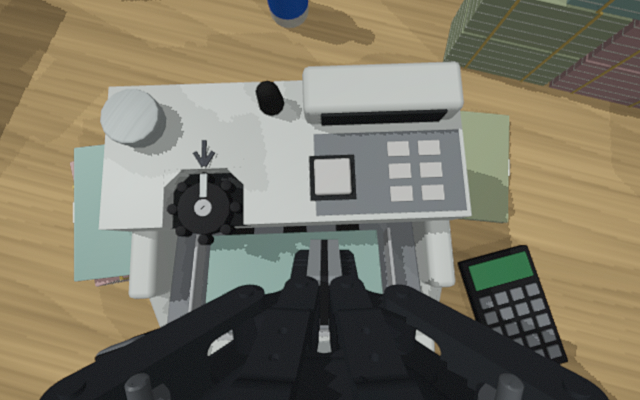

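Key shows at (331,177), agreeing with the prediction. The lowest point under this tilt is the front pad edge (tool z +11), not the rear one, so I'll correct the plan for that.

```bash
sed -i 's/\[0,0,-.011\]/[0,0,.011]/g' keyp.py; python3 keyp.py "[.5940,-.0058,.192]" 8
```

```text
t 11.9 pos [ 0.5396 -0.0125  0.2537] F [-0.17 -0.96  0.74] w 0.0002
shift mm [ 71.7   6.8 -37.5]
turn deg [-1.  -0.  -0.5]
contact edge now [ 0.53  -0.015  0.249]
```

>>> drive_tool:
  commands:
    - {"x": 8,"y": 2,"z": -10,"ax": -1,"ay": 0,"az": 0,"claw": 0}
    - {"x": 20,"y": 4,"z": -22,"ax": -1,"ay": 0,"az": 0,"claw": 0}
    - {"x": 35,"y": 6,"z": -34,"ax": -1,"ay": 0,"az": 0,"claw": 0}
    - {"x": 50,"y": 7,"z": -37.5,"ax": -1,"ay": 0,"az": 0,"claw": 0}
    - {"x": 62,"y": 7,"z": -37.5,"ax": -1,"ay": 0,"az": 0,"claw": 0}
    - {"x": 70,"y": 7,"z": -37.5,"ax": -1,"ay": 0,"az": 0,"claw": 0}
    - {"x": 72,"y": 7,"z": -37.5,"ax": -1,"ay": 0,"az": 0,"claw": 0}
    - {"x": 72,"y": 7,"z": -37.5,"ax": -1,"ay": 0,"az": 0,"claw": 0}

```text
t: 12.9
eef_pos: [0.6034, -0.0031, 0.2031]
tcp_rot: [0.836, 0.11, -0.532, 0.075]
ft_force: [-0.5, 0.2, 0.2]
width: 0.0003
```

```bash
python3 look.py w11;python3 keyp.py "[.5940,-.0058,.192]" 0; python3 - <<'E'
from h import *
p=bot.snapshot('side');u=proj(p,[.594,-.006,.192]).astype(int)
cv2.imwrite('pics/s11.png',cv2.resize(p['frame'][u[1]-50:u[1]+40,u[0]-60:u[0]+60],None,fx=6.6,fy=6.6,interpolation=cv2.INTER_CUBIC))
E
```

```text
t 12.95 TCP counter mm [ 29.2 -94.9  17.4] F [0.8 0.1 0.5] w -0.0001 yaw y -74.67572515819815 axis px [149.25171478 310.74866588]
t 12.95 pos [ 0.6035 -0.0031  0.2034] F [0.83 0.1  0.48] w -0.0001
shift mm [ 6.2 -0.   2.8]
turn deg [ 0.  -0.  -0.5]
contact edge now [ 0.5939 -0.0058  0.1988]
```

View pics/w11.png

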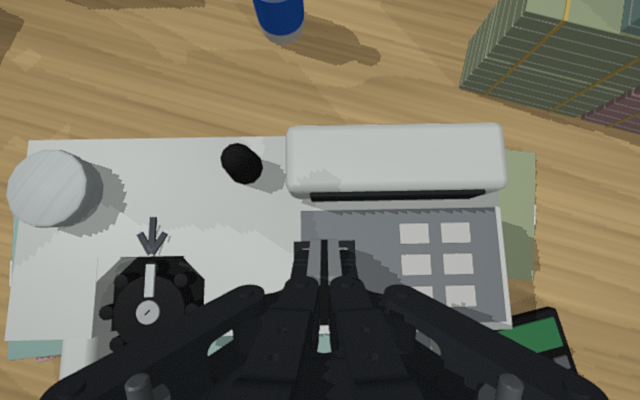

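View pics/s11.png

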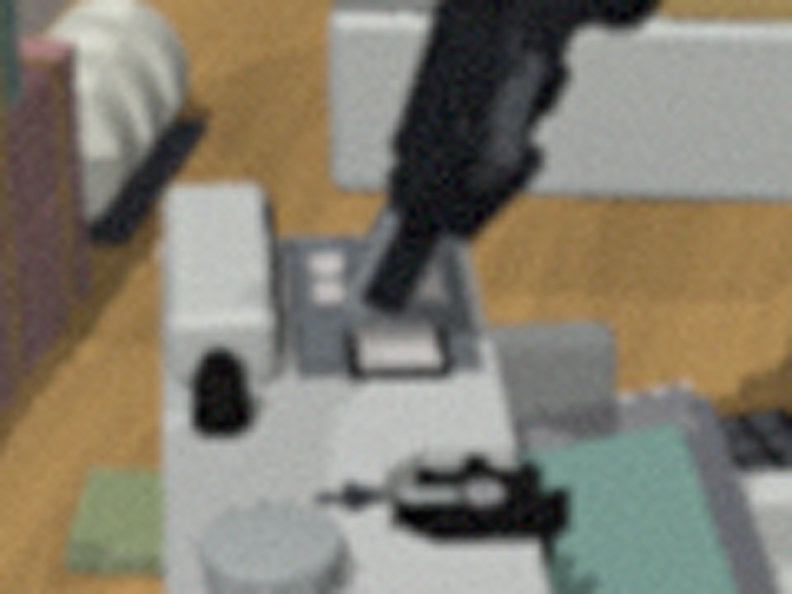

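The side view shows the tip over the key with about 7 mm of clearance. I'll descend straight down, in small steps near contact.

>>> drive_tool:
  commands:
    - {"x": 1.8,"y": 0,"z": 0.85,"ax": 0,"ay": 0,"az": 0,"claw": 0}
    - {"x": 3.6,"y": 0,"z": 1.7,"ax": 0,"ay": 0,"az": 0,"claw": 0}
    - {"x": 4.5,"y": 0,"z": 2.1,"ax": 0,"ay": 0,"az": 0,"claw": 0}
    - {"x": 5.4,"y": 0,"z": 2.5,"ax": 0,"ay": 0,"az": 0,"claw": 0}
    - {"x": 6.3,"y": 0,"z": 2.95,"ax": 0,"ay": 0,"az": 0,"claw": 0}
    - {"x": 7.25,"y": 0,"z": 3.4,"ax": 0,"ay": 0,"az": 0,"claw": 0}
    - {"x": 7.25,"y": 0,"z": 3.4,"ax": 0,"ay": 0,"az": 0,"claw": 0}
    - {"x": 7.25,"y": 0,"z": 3.4,"ax": 0,"ay": 0,"az": 0,"claw": 0}

```text
t: 14.0
eef_pos: [0.6035, -0.0031, 0.1952]
tcp_rot: [0.836, 0.111, -0.532, 0.075]
ft_force: [-0.8, 0.3, 2.1]
width: -0.0003
```

```bash
python3 keyp.py "[.5940,-.0058,.192]" 0; python3 look.py w12
```

```text
t 14.0 pos [ 0.6035 -0.0031  0.1952] F [-0.85  0.26  2.14] w -0.0003
shift mm [-1.3  0.1 -0.7]
turn deg [ 0.  -0.  -0.5]
contact edge now [ 0.5939 -0.0057  0.1905]
t 14.05 TCP counter mm [ 29.3 -94.8   9.2] F [-1.2  0.3  1.7] w 0.0003 yaw y -74.66343472677744 axis px [140.86064542 314.16489448]
```

>>> drive_tool:
  commands:
    - {"x": 0.9,"y": 0,"z": 0.42,"ax": 0,"ay": 0,"az": 0,"claw": 0}
    - {"x": 1.8,"y": 0,"z": 0.85,"ax": 0,"ay": 0,"az": 0,"claw": 0}
    - {"x": 2.25,"y": 0,"z": 1.05,"ax": 0,"ay": 0,"az": 0,"claw": 0}
    - {"x": 2.7,"y": 0,"z": 1.25,"ax": 0,"ay": 0,"az": 0,"claw": 0}
    - {"x": 2.7,"y": 0,"z": 1.25,"ax": 0,"ay": 0,"az": 0,"claw": 0}
    - {"x": 2.7,"y": 0,"z": 1.25,"ax": 0,"ay": 0,"az": 0,"claw": 0}
    - {"x": 2.7,"y": 0,"z": 1.25,"ax": 0,"ay": 0,"az": 0,"claw": 0}
    - {"x": 2.7,"y": 0,"z": 1.25,"ax": 0,"ay": 0,"az": 0,"claw": 0}

```text
t: 15.05
eef_pos: [0.6036, -0.0031, 0.1921]
tcp_rot: [0.836, 0.111, -0.532, 0.075]
ft_force: [-0.8, 0.6, 2.7]
width: -0.0002
```

```bash
python3 keyp.py "[.5940,-.0058,.192]" 0; python3 look.py w13
```

```text
t 15.05 pos [ 0.6036 -0.0031  0.1921] F [-0.85  0.62  2.72] w -0.0002
shift mm [-4.1  0.1 -2. ]
turn deg [ 0.  -0.  -0.5]
contact edge now [ 0.594  -0.0057  0.1874]
t 15.1 TCP counter mm [ 29.3 -94.8   6. ] F [-1.   0.   2.4] w 0.0001 yaw y -74.66749087641364 axis px [137.30587688 315.55439647]
```

Force is still on the spring's gentle slope, so the key isn't bottomed yet. I'll press further in 0.5 mm steps.

>>> drive_tool:
  commands:
    - {"x": 0.45,"y": 0,"z": 0.2,"ax": 0,"ay": 0,"az": 0,"claw": 0}
    - {"x": 0.9,"y": 0,"z": 0.4,"ax": 0,"ay": 0,"az": 0,"claw": 0}
    - {"x": 1.1,"y": 0,"z": 0.5,"ax": 0,"ay": 0,"az": 0,"claw": 0}
    - {"x": 1.35,"y": 0,"z": 0.6,"ax": 0,"ay": 0,"az": 0,"claw": 0}
    - {"x": 1.35,"y": 0,"z": 0.6,"ax": 0,"ay": 0,"az": 0,"claw": 0}
    - {"x": 1.35,"y": 0,"z": 0.6,"ax": 0,"ay": 0,"az": 0,"claw": 0}
    - {"x": 1.35,"y": 0,"z": 0.6,"ax": 0,"ay": 0,"az": 0,"claw": 0}
    - {"x": 1.35,"y": 0,"z": 0.6,"ax": 0,"ay": 0,"az": 0,"claw": 0}

```text
t: 16.1
eef_pos: [0.6036, -0.0031, 0.1911]
tcp_rot: [0.836, 0.111, -0.532, 0.075]
ft_force: [-2.3, 0.2, 5.8]
width: -0.0001
```

```bash
python3 keyp.py "[.5940,-.0058,.192]" 0; python3 look.py w14
```

```text
t 16.1 pos [ 0.6036 -0.0031  0.1911] F [-2.31  0.19  5.76] w -0.0001
shift mm [-5.   0.1 -2.3]
turn deg [ 0.  -0.  -0.5]
contact edge now [ 0.594  -0.0057  0.1865]
t 16.15 TCP counter mm [ 29.3 -94.9   5.1] F [-2.8  0.6  5.7] w -0.0001 yaw y -74.66176240918172 axis px [136.13838673 316.11685593]
```

Force jumped to 5.8 N and the motion lagged the command, so it's bottoming. I'll press slightly more to be sure, then release.

>>> drive_tool:
  commands:
    - {"x": 0.45,"y": 0,"z": 0.2,"ax": 0,"ay": 0,"az": 0,"claw": 0}
    - {"x": 0.9,"y": 0,"z": 0.4,"ax": 0,"ay": 0,"az": 0,"claw": 0}
    - {"x": 1.35,"y": 0,"z": 0.6,"ax": 0,"ay": 0,"az": 0,"claw": 0}
    - {"x": 1.35,"y": 0,"z": 0.6,"ax": 0,"ay": 0,"az": 0,"claw": 0}
    - {"x": 1.35,"y": 0,"z": 0.6,"ax": 0,"ay": 0,"az": 0,"claw": 0}
    - {"x": 1.35,"y": 0,"z": 0.6,"ax": 0,"ay": 0,"az": 0,"claw": 0}
    - {"x": 1.35,"y": 0,"z": 0.6,"ax": 0,"ay": 0,"az": 0,"claw": 0}
    - {"x": 1.35,"y": 0,"z": 0.6,"ax": 0,"ay": 0,"az": 0,"claw": 0}

```text
t: 17.15
eef_pos: [0.6038, -0.0031, 0.1909]
tcp_rot: [0.836, 0.111, -0.532, 0.075]
ft_force: [-7.8, 1.1, 10.7]
width: 0.0001
```

```bash
python3 keyp.py "[.5940,-.0058,.192]" 0; python3 look.py w15;  python3 - <<'E'
from h import *
p=bot.snapshot('side');u=proj(p,[.594,-.006,.192]).astype(int)
cv2.imwrite('pics/s15.png',cv2.resize(p['frame'][u[1]-50:u[1]+40,u[0]-60:u[0]+60],None,fx=6.6,fy=6.6,interpolation=cv2.INTER_CUBIC))
E
```

```text
t 17.15 pos [ 0.6038 -0.0031  0.1909] F [-7.83  1.09 10.71] w 0.0001
shift mm [-5.3  0.1 -2.3]
turn deg [ 0.1 -0.1 -0.5]
contact edge now [ 0.5942 -0.0057  0.1862]
t 17.2 TCP counter mm [ 29.5 -94.9   4.9] F [-7.7  0.6 10.9] w -0.0003 yaw y -74.64213998390436 axis px [135.73835477 316.46278318]
```

View pics/s15.png

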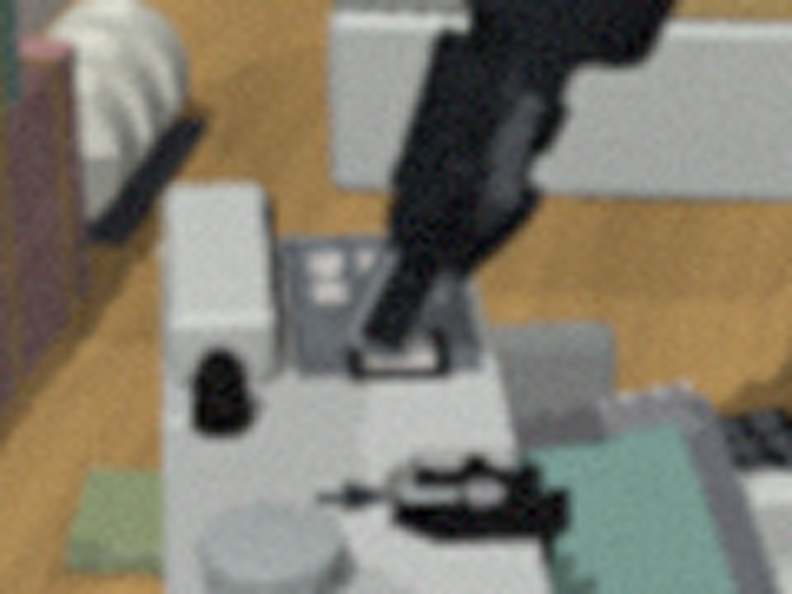

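The key is sunk into its bezel at (400,355) with a hard stop at about 11 N, so it's fully down. Releasing and lifting straight up.

>>> drive_tool:
  commands:
    - {"x": -3,"y": 0,"z": -1.4,"ax": 0,"ay": 0,"az": 0,"claw": 0}
    - {"x": -8,"y": 0,"z": -3.7,"ax": 0,"ay": 0,"az": 0,"claw": 0}
    - {"x": -18,"y": 0,"z": -8.4,"ax": 0,"ay": 0,"az": 0,"claw": 0}
    - {"x": -35,"y": 0,"z": -16,"ax": 0,"ay": 0,"az": 0,"claw": 0}
    - {"x": -55,"y": 0,"z": -22,"ax": 0,"ay": 0,"az": 0,"claw": 0}
    - {"x": -80,"y": 0,"z": -20,"ax": 0,"ay": 0,"az": 0,"claw": 0}
    - {"x": -100,"y": 0,"z": -12,"ax": 0,"ay": 0,"az": 0,"claw": 0}
    - {"x": -100,"y": 0,"z": -12,"ax": 0,"ay": 0,"az": 0,"claw": 0}

```text
t: 18.25
eef_pos: [0.5736, -0.0111, 0.2878]
tcp_rot: [0.837, 0.11, -0.53, 0.075]
ft_force: [0.2, -0.3, 0.0]
width: -0.0
```

```bash
python3 look.py w16;  python3 - <<'E'
from h import *
p=bot.snapshot('side');u=proj(p,[.594,-.006,.192]).astype(int)
cv2.imwrite('pics/s16.png',cv2.resize(p['frame'][u[1]-50:u[1]+40,u[0]-60:u[0]+60],None,fx=6.6,fy=6.6,interpolation=cv2.INTER_CUBIC))
E
```

```text
t 18.3 TCP counter mm [ -1.9 -94.3 100.2] F [-0.1  0.5 -0.5] w -0.0 yaw y -74.69296374012816 axis px [208.00892047 250.79287128]
```

View pics/s16.png

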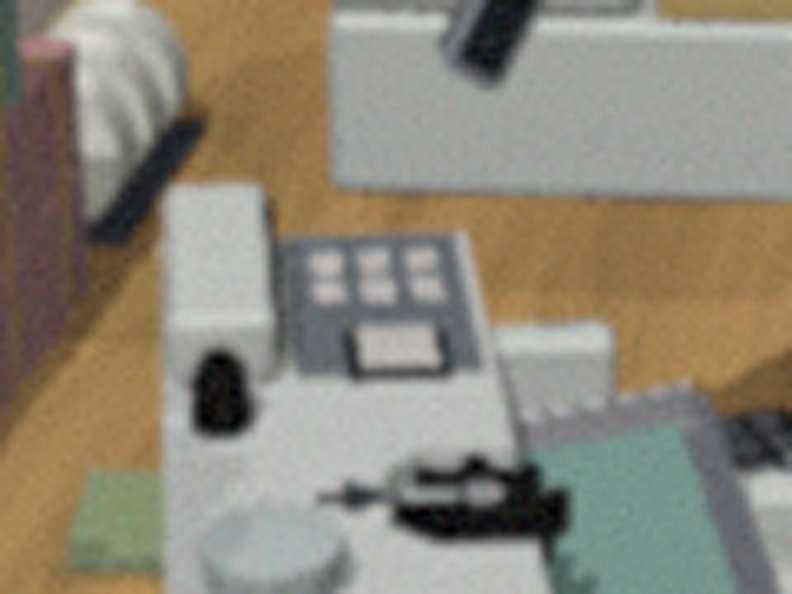

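View pics/w16.png

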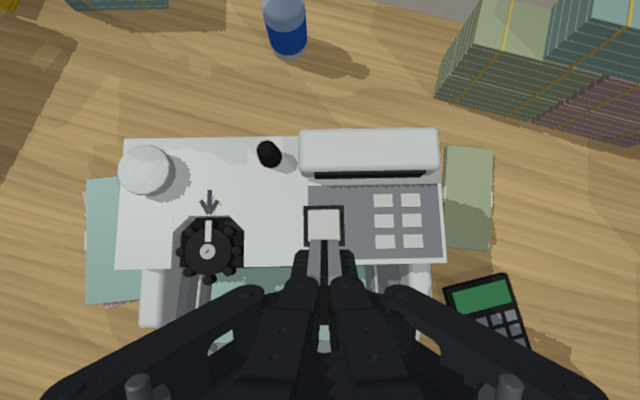

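The key is up again, covering the bezel's far edge at (395,345) in the side view. The bar still points at the arrow (208,230), and the tool is in free air. I'm handing the job in.

```bash
python3 -c "
from bench import bot
print(bot.close_job())"
```

```text
the job is handed in; nothing more can be done
None
```

I set the wheel to 5 clicks, then pressed the start key fully down and let it come back up. The job is handed in at about 18 s of the 69 s allowed.

- **Wheel:** it started at 3 clicks. I flicked the front lobe right to left twice with one fingertip, at about 3–4 N where I read the force. After each flick the picture showed one click gained, and after the second the index bar pointed straight at the arrowhead.
- **Start key:** I pressed it with the shut fingertips tilted 25°. Force was 2–3 N on the spring, then rose to about 11 N vertical (13 N in all) against a hard stop roughly 4 mm after contact. The side picture showed the key sunk in its bezel.
- **Last checks before handing in:** the key was up again and the bar was still at the arrowhead. The tool was clear, about 100 mm above the deck, reading about 0 N. The tin, thimble, calculator, brick and packets looked unmoved in the last pictures. The stamp was out of view in those; it had last been seen in place during the flicks.
- **What went wrong on the way:** the first two move calls were refused for missing keys, and nothing moved. I also first took the wrong pad edge as the lowest one under the tilt, and corrected that before contact.

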